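# Find the hidden catch of the scale's battery door

### The arm

A 6-joint arm with a two-finger parallel gripper is mounted at the origin on a cart in front of the work surface, level with it; the furniture and walls round the work are solid. World frame = base frame: x ahead of the robot, y to its left, z up, the work surface at z = 0. Lengths are in m, angles in rad, forces in N, time in s.
With the tool pointing down it reaches from about 0.25 to 0.85 m from the base axis. Payload 12.5 kg.
Tool frame: the origin (TCP) lies between the finger pads; the fingertips stand robot.tip_reach ahead of it and the grasp point (between the pads) lies 3 mm ahead of it (robot.tip_reach is the distance from the TCP to the fingertips, in m); z points along the fingers, y is the line along which they close (so a half turn about z gives the same grasp; the last joint's range is limited). The gripper opens to 93 mm and grips with 3 to 60 N. Pads are 15 mm wide; open, the fingers measure 128 mm over their backs; the gripper's body (75 mm by 188 mm) begins 65 mm behind the grasp point.
Start: joints at [1.134, 0.351, 1.652, -0, 1.139, -0.085], TCP at [0.189, 0.516, 0.241] pointing down, gripper open.
Joint ranges: [-2.75, 2.75], [-0.79, 2.1], [0.01, 2.65], [-1.57, 4.71], [0.07, 3.14], [-2.87, 2.87]. Speed limits (rad/s): [2.22, 2.22, 2.79, 3.14, 3.14, 3.14].

### API

Orientations are given as a rotation vector (axis times angle).
In Python, from rig import monitor, imaging, robot gives the robot as it stands.
- The arm moves only by the shell command python3 -m pendant 'ROWS' [OPENING] [FORCE]. ROWS is text: rows parted by semicolons, each of 6 numbers parted by spaces: the shift along the tool's x, y, z in m, then the turn, a rotation vector about the tool's x, y, z in degrees. In form: dx dy dz rx ry rz; .... A call has 1 to 5 rows; each row is the pose to reach, as a shift and turn from the pose commanded when the call began, along the tool's axes at that moment; what a row does not reach only later rows make up. A row lasts 1/10 s, in which the tool goes at most 50 mm and 8.59 degrees, less where a joint would pass 70% of its speed; a pose out of reach is approached as far as the arm can. A call with a gripper value outside its range is refused whole. OPENING is the gripper's target within -1 to 1 (shut at 1, half-way at 0, fully open at -1), set as the call begins (- or left out, the last holds). The fingers move at their own pace and stop on an object; FORCE is the grip in N (left out, the last holds). Time passes only in rows, so rows that repeat a pose let the fingers close. It gives the time, the measured TCP pose, the force, the opening and the grip force at its end, in the units of the state.
- monitor.get_state(): the state, without advancing time (a new reading comes with each control period).
- imaging.get_image(name): name is "side" or "top" or "wrist"; returns the picture (400x640x3 uint8, red, green, blue); there is no depth.
- imaging.camera_model(name): a dict with "fx", "fy", "cx", "cy" (pixels), "cam_to_world" (4x4, takes a point from camera to world coordinates); the wrist camera has in their place "T_tool_cam" (4x4, takes a point from camera to tool coordinates, whose origin is the TCP and whose axes are the flange's). Camera axes: x right, y down, z forward; pixel columns grow to the right and rows downward; lengths in m; the calibration is good to about 2 mm. A picture is of the moment at which its call begins: read the wrist's pose just before it. camera_model takes no time and is no camera call.
- robot.close_job(): hands the job in; it is judged then, once.
The state is a dict: "time_s": time; "joint_positions": joint angles; "joint_vel": joint speeds; "effort": joint torques, N m; "eef_pos": TCP position; "tcp_rot": TCP orientation; "ft_force": force on the tool from outside, world axes, zero at the start; "wrist_torque": the same for the moment, N m; "gripper_width": finger opening in m; "grip_force": force on a finger pad.
Only numpy, scipy, OpenCV 4.12 (cv2) and the standard library are available. Lean on these libraries where they do the work, as an engineer would, in place of code of your own. Each camera call takes 0.05 s, during which the arm holds its last target. There are 200 camera calls.

### The job

The kitchen scale lies face down. With a fingertip, feel along the curved groove in its underside for the hidden catch - a flush piece of the groove floor that gives - and press it right in, so that the round battery door swings fully open. Do not pick up, pinch or shove the scale or anything round it, and take the hand away at the end.

Things in the scene. Friction and masses are not known exactly. Their poses are not given: they have to be found in the camera images.
- scale: Kitchen scale lying face down, loose, about 0.9 kg: square steel plate 215 x 215 x 8 mm on the worktop, on it the grey round body, 212 mm across, whose flat underside (the panel) is on top, 30 mm above the worktop. Four rubber feet 3 mm high near its rim. Origin: centre of the bottom, on the worktop; z up, x and y along the plate's sides.
- catch (a joint): Press depth of the catch, m: 0 flush, 0.006 fully in. It is a piece of the groove floor, same grey plastic, 40 mm along the groove, as wide as it, centred on the middle line up to 61 degrees to either side of point groove (place not given). A tip half on the floor beside it is stopped. About 4 N moves it; it stays as far in as it is pressed.
- battery_door (a joint): Opening angle of the battery door, rad: 0 shut, 0.82 open. A disc 62 mm across, flush in the middle of the panel with no edge to lift it by, hinged on the side away from the catch; it swings up in step with the catch going in. Open, its free edge stands about 45 mm above the panel.
- spice_jar: Bystander: glass spice jar with a dark green cap, 46 mm across, 106 mm tall, origin at the centre of its foot.
- flat_tin: Bystander: flat food tin, 86 mm across, 40 mm tall, origin at the centre of its foot.
- teaspoon: Bystander: teaspoon with a dark red handle, 140 x 30 x 13 mm, lying flat, origin under its middle.
- striped_mug: Bystander: white mug with blue stripes, 84 mm across, 89 mm tall, handle on one side, origin under its middle.
- groove (a point): Middle of the 2 mm deep finger groove, on its rigid floor, 28 mm above the worktop. The groove is a half circle round the scale's centre, from radius 44 to 88 mm (middle line 66 mm), open over 84 degrees to either side of the scale's -x direction; this point lies on the middle line exactly in that -x direction. Axes as the scale's.

How it is judged:
By the outcome, as a careful person would: the job done as asked, in the order asked, and still so for the second after the job is handed in, with the robot touching nothing.
It also fails if it takes over 48 s, if anything falls off the work surface, if the arm or the gripper's body presses on something with over 40 N, if the wrist force passes 120 N, or if a joint passes its speed limit or range.

## Working session

There is one attempt and no reset: what is moved stays moved. The work goes in short steps, Python scripts to look and compute and a shell command to move; the robot and the scene stay as the last step left them, time stands still between calls to the robot, and variables do not carry over. Pictures are saved under pics/ and viewed, at most 10 in all, crops included, and the job is handed in when it is done.

```bash
mkdir -p pics; ls
python3 - <<'E'
from rig import monitor, imaging, robot
import cv2,numpy as np
np.set_printoptions(precision=4,suppress=True)
print(monitor.get_state(), robot.tip_reach)
for n in("top","side","wrist"):
    im=imaging.get_image(n); cv2.imwrite(f"pics/{n}0.png",im[...,::-1]); print(n,imaging.camera_model(n))
E
```

```text
pics
{'time_s': 0.0, 'joint_positions': array([ 1.1344,  0.3512,  1.6524, -0.    ,  1.1391, -0.0846]), 'joint_vel': array([ 0.0007,  0.0005,  0.0015, -0.0009,  0.0003, -0.0009]), 'effort': array([  0.001 , -49.7323, -28.5256,   0.0699,   0.0256,  -0.0001]), 'eef_pos': array([0.1894, 0.516 , 0.2401]), 'tcp_rot': array([-0.5497, -3.0928,  0.0018]), 'ft_force': array([-0.106 ,  0.5623, -0.4327]), 'wrist_torque': array([-0.0278, -0.0164,  0.0347]), 'grip_force': 0.0, 'gripper_width': 0.09304205856991729} 0.022
top {'fx': 413.95653315643125, 'fy': 413.95653315643125, 'cx': 321.7006735382338, 'cy': 205.85178606527518, 'cam_to_world': array([[ 0.0275, -0.9886,  0.1478,  0.3987],
       [-0.9996, -0.0269,  0.0061, -0.0882],
       [-0.0021, -0.1479, -0.989 ,  1.1681],
       [ 0.    ,  0.    ,  0.    ,  1.    ]])}
side {'fx': 444.8258077844315, 'fy': 444.8258077844315, 'cx': 329.2366158129784, 'cy': 198.01491570379724, 'cam_to_world': array([[ 0.9654, -0.1432,  0.2181,  0.2745],
       [-0.2605, -0.5763,  0.7746, -1.0772],
       [ 0.0148, -0.8046, -0.5937,  0.8103],
       [ 0.    ,  0.    ,  0.    ,  1.    ]])}
wrist {'fx': 292.4507531098277, 'fy': 292.4507531098277, 'cx': 322.8424654223002, 'cy': 202.79975967938196, 'T_tool_cam': array([[ 0.0013, -0.9643, -0.2648,  0.0716],
       [ 1.    ,  0.0012,  0.0007, -0.0012],
       [-0.0004, -0.2648,  0.9643, -0.1431],
       [ 0.    ,  0.    ,  0.    ,  1.    ]])}
```

View pics/top0.png

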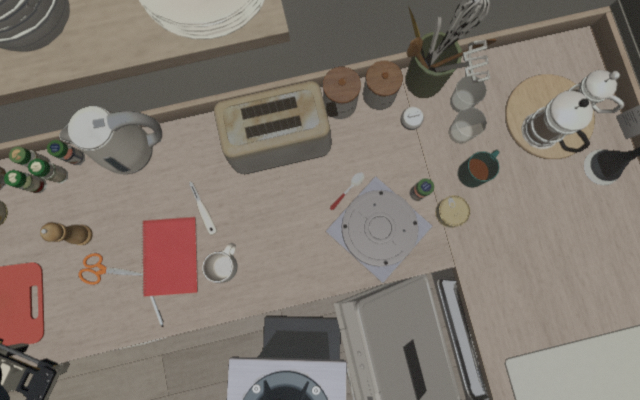

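View pics/side0.png

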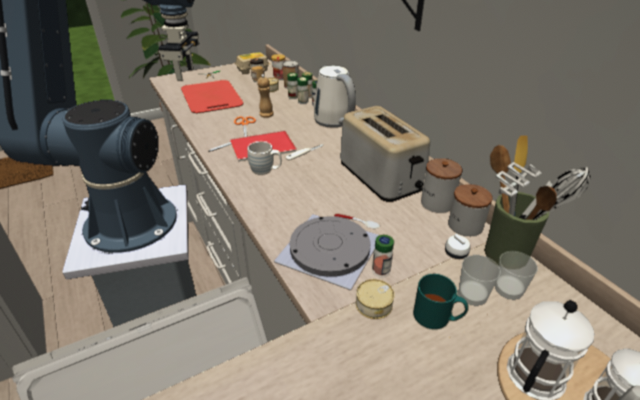

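The top view shows the scale at about (380,228), the jar at (422,189), the tin at (453,211) and the spoon at (347,190). In the side view the scale is at about (330,245). Next I'll enlarge the scale to find the groove side.

```bash
cat > h.py <<'E'
import numpy as np,cv2
from rig import monitor,imaging
from scipy.spatial.transform import Rotation as R
np.set_printoptions(precision=4,suppress=True)
def model(n):
    m=imaging.camera_model(n)
    if n=="wrist":
        s=monitor.get_state(); T=np.eye(4); T[:3,:3]=R.from_rotvec(s['tcp_rot']).as_matrix(); T[:3,3]=s['eef_pos']; m["cam_to_world"]=T@m["T_tool_cam"]
    return m
def ray(m,uv,z):
    uv=np.atleast_2d(uv); d=np.c_[(uv[:,0]-m['cx'])/m['fx'],(uv[:,1]-m['cy'])/m['fy'],np.ones(len(uv))]@m['cam_to_world'][:3,:3].T
    o=m['cam_to_world'][:3,3]; return o+d*((z-o[2])/d[:,2])[:,None]
def proj(m,P):
    T=np.linalg.inv(m['cam_to_world']); p=np.atleast_2d(P)@T[:3,:3].T+T[:3,3]
    return np.c_[p[:,0]/p[:,2]*m['fx']+m['cx'],p[:,1]/p[:,2]*m['fy']+m['cy']]
E
python3 - <<'E'
from h import *
m=model("top"); im=cv2.imread("pics/top0.png")
print(ray(m,[[380,228]],.03),ray(m,[[325,230],[376,177],[432,226],[380,279]],.008), ray(m,[[425,186]],.106),ray(m,[[454,210]],.04))
c=im[165:290,315:475]; c=cv2.resize(c,None,fx=5,fy=4.8,interpolation=cv2.INTER_CUBIC); c=cv2.convertScaleAbs(c,alpha=1.3)
cv2.imwrite("pics/crop0.png",cv2.resize(im[170:285,320:473],(798,600),interpolation=cv2.INTER_CUBIC))
E
```

```text
[[ 0.5114 -0.2436  0.03  ]] [[ 0.5038 -0.0922  0.008 ]
 [ 0.6598 -0.2341  0.008 ]
 [ 0.5233 -0.3926  0.008 ]
 [ 0.3724 -0.2475  0.008 ]] [[ 0.6172 -0.3499  0.106 ]] [[ 0.5657 -0.4452  0.04  ]]
```

View pics/crop0.png

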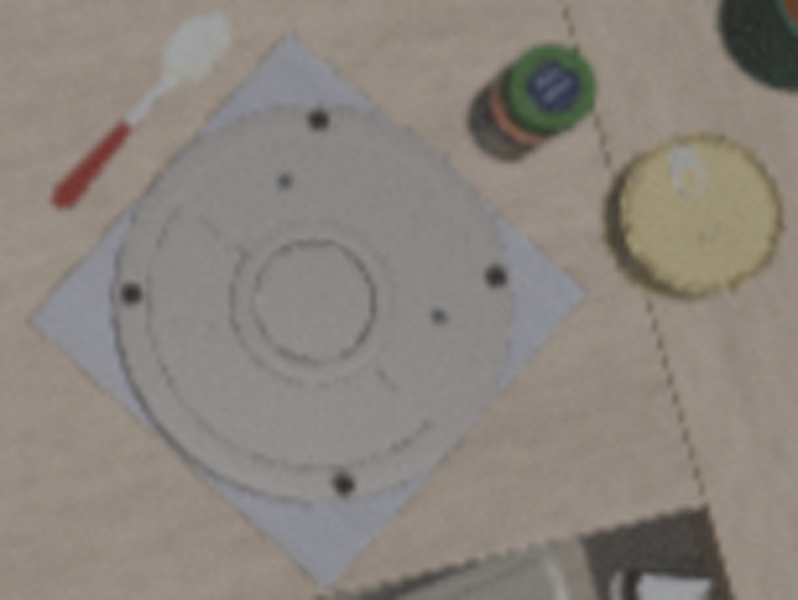

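The crop shows the groove on the image's lower-left half: its ends are near (225,232) and (405,398), and the door is centred at (315,300). The scale's -x therefore points along world (-x,+y), at about 137°. The side away from the groove holds the jar. I'm moving to a wrist viewing pose with the fingers shut.

```bash
python3 -m pendant '-0.027 -0.034 0 0 0 6; -0.06 -0.075 0 0 0 13; -0.09 -0.112 0.003 0 0 20; -0.12 -0.15 0.006 0 0 27; -0.15 -0.188 0.01 0 0 34' 1 20
```

```text
time_s: 0.65
eef_pos: [0.2656, 0.2864, 0.2305]
tcp_rot: [1.436, 2.794, 0.0]
ft_force: [1.4, 0.0, 0.4]
gripper_width: 0.0578
grip_force: 0.0
```

```bash
python3 -m pendant '-0.045 -0.014 0 0 0 7; -0.092 -0.028 0 0 0 14; -0.139 -0.042 0 0 0 21; -0.186 -0.056 0 0 0 28; -0.233 -0.07 0 0 0 35' >/dev/null
python3 - <<'E'
from h import *
s=monitor.get_state();M=R.from_rotvec(s['tcp_rot']).as_matrix();a=np.degrees(np.arctan2(M[1,1],M[0,1]))
print(s['eef_pos'],a, M.T@(np.array([.459,-.3,.22])-s['eef_pos']), a+43)
E
```

```text
[0.3453 0.0563 0.2308] 0.5616798616939 [-0.3574  0.1102  0.0109] 43.561679861693904
```

```bash
python3 -m pendant '-0.045 0.014 0 0 0 6; -0.092 0.028 0 0 0 12; -0.139 0.042 0 0 0 18; -0.186 0.056 0 0 0 24; -0.233 0.07 0 0 0 30' >/dev/null;  python3 - <<'E'
from h import *
s=monitor.get_state();M=R.from_rotvec(s['tcp_rot']).as_matrix();a=np.degrees(np.arctan2(M[1,1],M[0,1]))
print(s['eef_pos'],a, M.T@(np.array([.459,-.3,.22])-s['eef_pos']), a+43)
E
```

```text
[ 0.4187 -0.1759  0.2306] -29.436321248772124 [-0.0883  0.0961  0.0106] 13.563678751227876
```

```bash
python3 -m pendant '-0.03 0.034 0.003 0 0 5; -0.06 0.066 0.006 0 0 9.5; -0.088 0.096 0.01 0 0 13.5; -0.088 0.096 0.01 0 0 13.5' ;  python3 - <<'E'
from h import *
import pickle
m=model("wrist"); im=imaging.get_image("wrist")[...,::-1]; cv2.imwrite("pics/w1.png",im); pickle.dump(m,open("w1.pkl","wb"))
g=cv2.createCLAHE(3,(8,8)).apply(cv2.cvtColor(im,cv2.COLOR_BGR2GRAY)); cv2.imwrite("pics/w1c.png",cv2.resize(g,(800,500),interpolation=cv2.INTER_CUBIC))
E
```

```text
time_s: 2.05
eef_pos: [0.46, -0.3009, 0.2195]
tcp_rot: [2.88, 1.254, -0.001]
ft_force: [-0.8, 0.5, -0.7]
gripper_width: 0.0006
grip_force: 0.0
```

View pics/w1c.png

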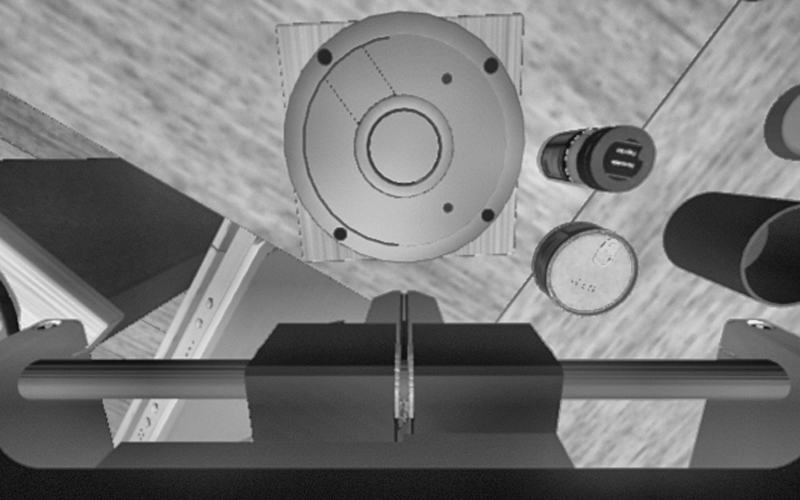

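The wrist view shows the scale: door ring centre at about (405,146), plate corners at (277,25), (523,13), (514,261) and (302,261). Two faint dotted seams cross the groove at (365,50)-(395,95) and (327,80)-(360,123). They are about 41 mm apart, so the catch probably lies between them.

```bash
cat > pose.py <<'E'
from h import *
import pickle,sys
m=pickle.load(open("w1.pkl","rb")); im=cv2.imread("pics/w1.png"); g=cv2.cvtColor(im,cv2.COLOR_BGR2GRAY)
bh=cv2.morphologyEx(g,cv2.MORPH_BLACKHAT,np.ones((7,7)))
c0=np.array([405,146])/1.25
yy,xx=np.nonzero(bh>15); r=np.hypot(xx-c0[0],yy-c0[1]); k=(r>25)&(r<34)
e=cv2.fitEllipse(np.c_[xx[k],yy[k]].astype(np.float32)); print("door ellipse",e,k.sum())
C=ray(m,[e[0]],.03)[0]; W=ray(m,np.c_[xx[k],yy[k]],.03); 
s=np.linalg.lstsq(np.c_[2*W[:,:2],np.ones(len(W))],(W[:,:2]**2).sum(1),rcond=None)[0]; print("C ray",C,"circle fit",s[:2],np.sqrt(s[2]+s[:2]@s[:2]))
C=s[:2]
P=ray(m,np.array([[277,25],[523,13],[514,261],[302,261]])/1.25,.008)[:,:2]; print("corners",P,P.mean(0))
for a,b in((0,1),(1,2),(2,3),(3,0)): d=P[b]-P[a]; print(np.linalg.norm(d),np.degrees(np.arctan2(d[1],d[0])))
S=ray(m,np.array([[365,50],[395,95],[327,80],[360,123]])/1.25,.029)[:,:2]-C
print("seams r,ang",np.hypot(*S.T),np.degrees(np.arctan2(S[:,1],S[:,0])))
E
python3 pose.py
```

```text
door ellipse ((322.88592529296875, 117.31607818603516), (57.87767028808594, 60.095054626464844), 179.57786560058594) 531
C ray [ 0.515  -0.2449  0.03  ] circle fit [ 0.5145 -0.2455] 0.03151263707137858
corners [[ 0.5038 -0.0972]
 [ 0.6642 -0.2338]
 [ 0.5216 -0.402 ]
 [ 0.3644 -0.2561]] [ 0.5135 -0.2473]
0.2106786245507662 -40.408905634941625
0.2206295644185416 -130.29570056915696
0.21446141704773186 137.12130926650096
0.2114108816504435 48.737996914880014
seams r,ang [0.0833 0.0434 0.0841 0.0428] [ 69.4993  56.7878  96.8211 108.6308]
```

The scale's centre is near (0.5145,-0.2455), with -x at about 139°. The seams put the catch's middle at 83°, so at world (0.5225,-0.180). I'm moving to hover over it with the fingers' closing line radial.

```bash
cat > to.py <<'E'
from h import *
import sys
x,y,z,ang=map(float,sys.argv[1:])
s=monitor.get_state();M=R.from_rotvec(s['tcp_rot']).as_matrix();a=np.degrees(np.arctan2(M[1,1],M[0,1]))
print(s['time_s'],s['eef_pos'],"yang",a,"tilt",M[:,2],"shift",M.T@(np.array([x,y,z])-s['eef_pos']),"turn",a-ang,"F",s['ft_force'])
E
python3 -m pendant '0.03 -0.008 0.025 0 0 8; 0.06 -0.016 0.05 0 0 16; 0.09 -0.025 0.075 0 0 24; 0.11 -0.031 0.1 0 0 32; 0.12 -0.034 0.11 0 0 40' >/dev/null; python3 to.py 0.5225 -0.180 0.072 -97
```

```text
2.6 [ 0.5151 -0.1828  0.1087] yang -82.80870436730419 tilt [-0.003   0.0016 -1.    ] shift [ 0.0078 -0.0018  0.0367] turn 14.191295632695812 F [-0.2453  0.6756  1.096 ]
```

```bash
python3 -m pendant '0.004 -0.001 0.012 0 0 7; 0.0078 -0.0018 0.025 0 0 14; 0.0078 -0.0018 0.03 0 0 14; 0.0078 -0.0018 0.03 0 0 14; 0.0078 -0.0018 0.03 0 0 14' >/dev/null; python3 to.py 0.5225 -0.180 0.072 -97
python3 - <<'E'
from h import *
im=imaging.get_image("wrist")[...,::-1]; m=model("wrist")
C=np.array([.5145,-.2455]);pts=[]
for a in (83,):
    e=np.array([np.cos(np.radians(a)),np.sin(np.radians(a))]);t=np.array([-e[1],e[0]])
    for r,k in((48.5,-7.5),(83.5,-7.5),(83.5,7.5),(48.5,7.5)): pts.append([*(C+e*r/1e3+t*k/1e3),.028])
im=im.copy(); cv2.polylines(im,[proj(m,pts).astype(np.int32)],True,(0,0,255),1)
cv2.imwrite("pics/w2.png",cv2.resize(im[60:360,120:520],(800,600),interpolation=cv2.INTER_CUBIC))
E
```

```text
3.1 [ 0.5233 -0.183   0.0812] yang -96.477628192026 tilt [ 0.0003 -0.0001 -1.    ] shift [-0.0012 -0.0029  0.0092] turn 0.5223718079739967 F [0.3062 0.262  0.2781]
```

View pics/w2.png

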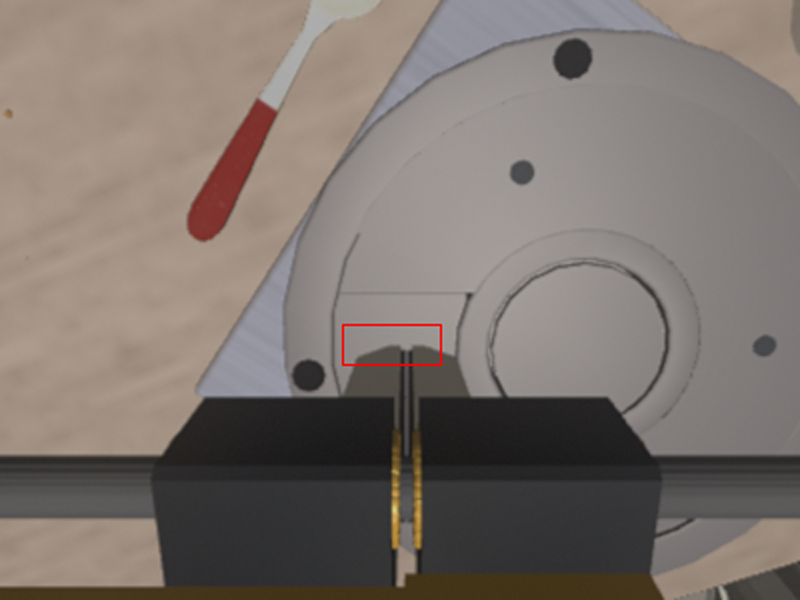

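The hover view shows the catch's near seam at row 294 and the groove walls at columns 333 and 459. The fingertip is over the catch but needs about 1.5 mm inward and 1 mm back along the groove. I'll correct that while descending to just above the floor.

```bash
python3 -m pendant '-0.0021 -0.0014 0.01 0 0 0.5; -0.0021 -0.0014 0.02 0 0 0.5; -0.0021 -0.0014 0.026 0 0 0.5; -0.0021 -0.0014 0.026 0 0 0.5; -0.0021 -0.0014 0.026 0 0 0.5' >/dev/null; python3 to.py 0.5214 -0.1814 0.050 -97
```

```text
3.65 [ 0.5215 -0.1816  0.0544] yang -97.15002670660657 tilt [-0.0004  0.0002 -1.    ] shift [-0.0001 -0.0002  0.0044] turn -0.15002670660656747 F [ 0.0922  1.1446 -0.1623]
```

Tip is now at z≈0.0324. Next, a gentle feel down to the floor and slightly beyond.

```bash
python3 -m pendant '0 0 0.0025 0 0 0; 0 0 0.004 0 0 0; 0 0 0.005 0 0 0; 0 0 0.006 0 0 0; 0 0 0.006 0 0 0' >/dev/null; python3 to.py 0.5214 -0.1814 0.044 -97
```

```text
4.15 [ 0.5216 -0.1816  0.0487] yang -97.15308124353001 tilt [ 0.0002 -0.0001 -1.    ] shift [-0.0002 -0.0002  0.0047] turn -0.15308124353001062 F [ 0.7155 -0.405   2.3109]
```

```bash
python3 -m pendant '0 0 0.001 0 0 0; 0 0 0.002 0 0 0; 0 0 0.003 0 0 0; 0 0 0.004 0 0 0; 0 0 0.004 0 0 0' >/dev/null; python3 to.py 0.5214 -0.1814 0.044 -97
```

```text
4.65 [ 0.5215 -0.1816  0.0445] yang -97.15540992613735 tilt [ 0.0001 -0.     -1.    ] shift [-0.0001 -0.0002  0.0005] turn -0.15540992613735227 F [ 1.2781 -0.1809  2.288 ]
```

It gives: the tip is at 0.0225, already 5.5 mm below the floor level. I'll press on to the end stop.

```bash
python3 -m pendant '0 0 0.001 0 0 0; 0 0 0.0015 0 0 0; 0 0 0.002 0 0 0; 0 0 0.0025 0 0 0; 0 0 0.0025 0 0 0'; python3 to.py 0.5214 -0.1814 0.044 -97
```

```text
time_s: 5.15
eef_pos: [0.5218, -0.1815, 0.0436]
tcp_rot: [-3.135, 0.196, -0.001]
ft_force: [-5.7, 4.5, 23.7]
gripper_width: 0.0002
grip_force: 11.5
5.15 [ 0.5218 -0.1815  0.0436] yang -97.15396327911397 tilt [ 0.0007 -0.     -1.    ] shift [-0.0004 -0.     -0.0004] turn -0.15396327911396668 F [-5.7071  4.4861 23.7249]
```

The force rose sharply to 24 N at the end stop. I'm withdrawing straight up, then looking.

```bash
python3 -m pendant '0 0 -0.005 0 0 0; 0 0 -0.02 0 0 0; 0 0 -0.05 0 0 0; 0 0 -0.09 0 0 0; 0 0 -0.13 0 0 0' ; python3 -m pendant '0 -0.03 -0.03 0 0 0; 0 -0.07 -0.05 0 0 0; -0.01 -0.11 -0.05 0 0 0; -0.02 -0.15 -0.05 0 0 0; -0.02 -0.15 -0.05 0 0 0'
python3 - <<'E'
from h import *
a=imaging.get_image("top")[165:290,315:475,::-1]; b=imaging.get_image("side")[190:315,255:415,::-1]
cv2.imwrite("pics/end.png",cv2.resize(np.hstack([a,b]),(800,313),interpolation=cv2.INTER_CUBIC))
E
```

```text
time_s: 5.65
eef_pos: [0.5211, -0.1815, 0.1739]
tcp_rot: [-3.135, 0.196, 0.001]
ft_force: [-1.0, -0.6, -0.3]
gripper_width: 0.0006
grip_force: 0.0
time_s: 6.15
eef_pos: [0.5195, -0.0267, 0.2229]
tcp_rot: [-3.135, 0.191, 0.0]
ft_force: [-0.9, -0.8, 0.2]
gripper_width: 0.0003
grip_force: 0.0
```

View pics/end.png

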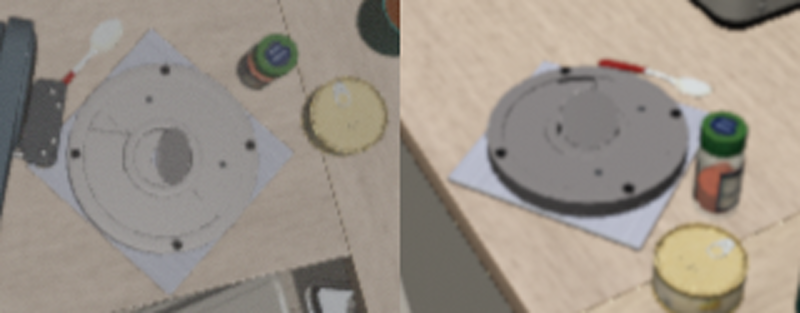

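The door stands open and the bystanders look undisturbed. As a check on the angle, I'll overlay where the door rim should be at 0.82 and at 0.72 rad.

Run:
```python
from h import *
C=np.array([.514,-.246,.03]);e=np.array([np.cos(1.449),np.sin(1.449),0]);t=np.array([-e[1],e[0],0]);u=np.linspace(0,2*np.pi,60)
out=[]
for n,(r,c) in {"top":(195,355),"side":(205,290)}.items():
    im=imaging.get_image(n)[...,::-1][r:r+60,c:c+80]; m=model(n); b=cv2.resize(im,None,fx=5,fy=5,interpolation=cv2.INTER_CUBIC); raw=b.copy()
    for th,col in((.82,(0,0,255)),(.72,(255,0,0))):
        s=.031*(1+np.cos(u)); P=C-.031*e+np.outer(s*np.cos(th),e)+np.outer(s*np.sin(th),[0,0,1])+np.outer(.031*np.sin(u),t)
        cv2.polylines(b,[((proj(m,P)-[c,r]+.5)*5).astype(np.int32)],True,col,1)
    out.append(np.vstack([b,raw]))
cv2.imwrite("pics/chk.png",np.hstack(out))
```

```text
(no output)
```

View pics/chk.png

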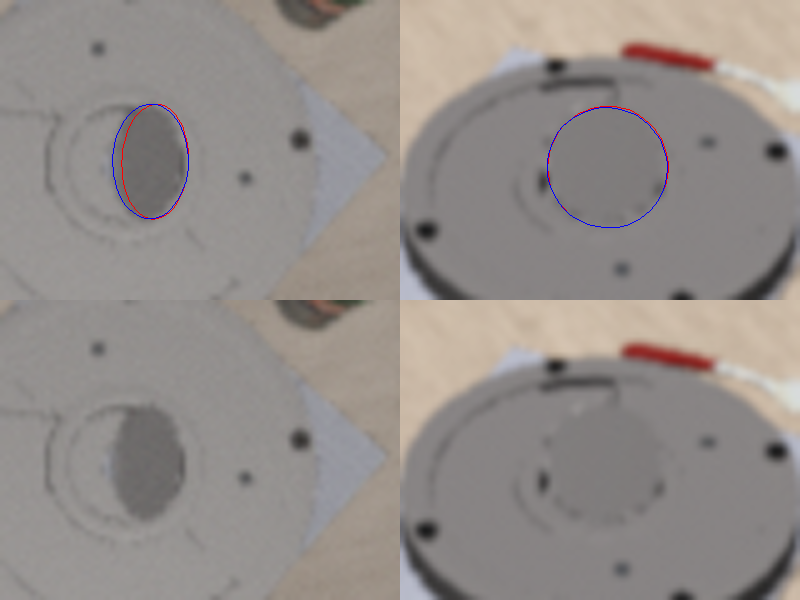

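The top view is ambiguous: the dark disc spans columns 110-184, between the two predictions after blur. From the present wrist pose the door is seen almost edge-on, which is a far more sensitive test.

Run:
```python
from h import *
C=np.array([.514,-.246,.03]);e=np.array([np.cos(1.449),np.sin(1.449),0]);t=np.array([-e[1],e[0],0]);u=np.linspace(0,2*np.pi,60)
m=model("wrist"); im=imaging.get_image("wrist")[...,::-1]; p=proj(m,C)[0]; c,r=[int(v) for v in p-[40,60]]; r=max(r,0); c=max(min(c,540),0)
im=im[r:r+100,c:c+80]; b=cv2.resize(im,None,fx=5,fy=5,interpolation=cv2.INTER_CUBIC); raw=b.copy()
for th,col in((.82,(0,0,255)),(.72,(255,0,0))):
    s=.031*(1+np.cos(u)); P=C-.031*e+np.outer(s*np.cos(th),e)+np.outer(s*np.sin(th),[0,0,1])+np.outer(.031*np.sin(u),t)
    q=proj(m,P); print(th,q.min(0),q.max(0)); cv2.polylines(b,[((q-[c,r]+.5)*5).astype(np.int32)],True,col,1)
print(p,r,c,monitor.get_state()['eef_pos']); cv2.imwrite("pics/chk2.png",np.hstack([b,raw]))
```

```text
0.82 [520.7219 145.7889] [535.7488 203.1696]
0.72 [514.3956 145.6396] [534.9777 202.542 ]
[506.6437 171.6094] 111 466 [ 0.5204 -0.0312  0.2223]
```

View pics/chk2.png

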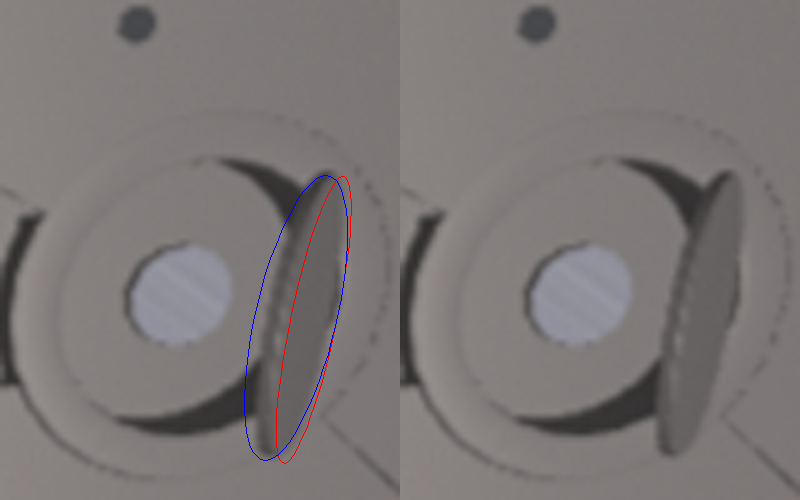

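In this near-edge view the door's outer face at row 310 spans columns 285-338. That matches the 0.82 outline, and the strip to its left is the disc's thickness. The door is fully open and the hand is clear, so I'm handing in.

```bash
python3 -c "
from rig import robot
print(robot.close_job())"
```

```text
the job is handed in; nothing more can be done
None
```

The catch is pressed in to its end stop, the battery door is fully open as far as the wrist view shows, the scale and its neighbours look undisturbed, and the hand is clear; I found the catch by its seams and confirmed it by pressing there, not by feeling along the whole groove.

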